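# Slide the coaster out over the drawer edge of the dominoes table

## Task

With the fingers only pushing, slide the round steel coaster flat along the dominoes table and out over the edge with the drawer knob beneath it, until a third of its width (35 mm) hangs past that edge, centred above the knob, so that the player sitting there can pick it up. Never lift or tip the coaster. Leave the drawer shut, and the glass, the cup and the dominoes where they are.

Things in the scene. Friction and masses are not known exactly. Their poses are not given: they have to be found in the camera images.
- coaster: round flat stainless steel coaster, 105 mm in diameter, 7 mm thick, about 0.2 kg, too wide to be taken between the fingers; lies flat on the table and slides when pushed at its side, stopping at once when the push stops. Origin: centre of its underside; z up.
- drawer_edge (a point): middle of the drawer edge of the hexagonal wooden dominoes table, on the level of its top surface (z = 0, level). The tabletop is fixed, 700 mm across its flats, 28 mm thick; each straight edge is 404 mm long; the drawer edge is the one nearest the robot, roughly facing it. Axes: x points square to this edge inward over the table, y runs along the edge, z up. The edge is the line x = 0; the knob is on the line y = 0.
- knob (a point): outer end of the round steel turning knob (40 mm in diameter) on the small drawer under the drawer edge, 64 mm below the tabletop's surface; the knob sticks out about 47 mm past the edge and marks its middle. Axes as those of drawer_edge until it is turned.
- drawer (a joint): drawer under the tabletop edge: 0 m shut, grows to 0.10 m as it is pulled out
- glass: empty amber drinking glass, 70 mm across the rim, 85 mm tall, standing upright on the table to one side of the coaster. Origin: centre of its underside.
- cup: grey ceramic cup without handle, 72 mm across the rim, 75 mm tall, standing upright on the table on the other side of the coaster. Origin: centre of its underside.
- standing_domino: bone-white domino, 50 x 25 x 10 mm, standing on its short end (50 mm tall) on the table farther in than the coaster. Origin: centre of its underside; its thin 10 mm side runs along its x, 25 mm along its y, z up. A line of flat dominoes fixed on the table lies farther in still.
- lying_domino: bone-white domino, 50 x 25 x 10 mm, lying flat near the drawer edge, well to one side of the knob. Origin: centre of its underside; its length runs along its x.
Not all that is in view belongs to the job. Leave any green or purple look-alike of the standing_domino alone.

How it is judged:
By the outcome, as a careful person would: the job done as asked, in the order asked, and still so for the second after the job is handed in, with the robot touching nothing.
It also fails if it takes over 42 s, if anything falls off the work surface, if the arm or the gripper's body presses on something with over 40 N, if the wrist force passes 120 N, or if a joint passes its speed limit or range.

## Robot

A 6-joint arm with a two-finger parallel gripper is mounted at the origin on the work surface. World frame = base frame: x ahead of the robot, y to its left, z up, the work surface at z = 0. Lengths are in m, angles in rad, forces in N, time in s.
With the tool pointing down it reaches from about 0.35 to 1 m from the base axis. Payload 7.1 kg.
Tool frame: the origin (TCP) lies between the finger pads; the fingertips stand 22 mm ahead of it and the grasp point (between the pads) lies 3 mm ahead of it; z points along the fingers, y is the line along which they close (so a half turn about z gives the same grasp; the last joint's range is limited). The gripper opens to 85 mm and grips with 20 to 120 N. Pads are 22 mm wide; open, the fingers measure 114 mm over their backs; the gripper's body (76 mm by 85 mm) begins 54 mm behind the grasp point. The pads swing forward as they close: fully open they stand 13 mm farther back than shut.
Start: joints at [-1.327, 0.423, 1.63, -0, 1.089, -0.019], TCP at [0.162, -0.604, 0.253] pointing down, gripper open.
Joint ranges: [-3, 3], [-0.9, 2.11], [0.09, 2.58], [-1.31, 4.45], [0.11, 2.69], [-2.54, 2.54]. Speed limits (rad/s): [2.39, 2.39, 3.01, 3.14, 3.14, 3.14].

## Interface

Orientations are given as a rotation vector (axis times angle).
In Python, from rig import manip gives the robot as it stands. The module is installed in compiled form; this text tells all that it offers. Calls block until the motion is done:
- manip.move_to(position, orientation): joint-space move of the TCP to a pose.
- manip.servo_line(position, orientation=None, rate=0.15): straight line of the TCP; orientation=None keeps the orientation; rate is the mean speed in m/s.
- manip.set_joints(angles): joint-space move.
- manip.command_gripper(opening, f_grip=None): finger opening in m; f_grip is the grip in N (None keeps the last); returns when the fingers have stopped.
- manip.hold(seconds).
- manip.solve_ik(position, orientation): joint angles nearest the present ones, or None.
- manip.camera(name): name is "side" or "top" or "wrist"; returns a dict with "image" (480x640x3 uint8, red, green, blue), "fx", "fy", "cx", "cy" (pixels), "cam_to_world" (4x4, takes a point from camera to world coordinates); the wrist camera has in their place "mount" (4x4, takes a point from camera to tool coordinates, whose origin is the TCP and whose axes are the flange's). Camera axes: x right, y down, z forward; pixel columns grow to the right and rows downward; lengths in m; the calibration is good to about 2 mm. A picture is of the moment at which its call begins: read the wrist's pose just before it. There is no depth.
A pose or a line that the arm cannot do raises manip.IKError and nothing moves.
- manip.sign_off(): hands the job in; it is judged then, once.
Readings, each from a call of its own:
- manip.get_time(): time.
- manip.get_joint_positions(): joint angles.
- manip.get_joint_vel(): joint speeds.
- manip.get_tau(): joint torques, N m.
- manip.get_position(): TCP position.
- manip.get_ee_rot(): TCP orientation.
- manip.get_contact_force(): force on the tool from outside, world axes, zero at the start.
- manip.get_torque(): the same for the moment, N m.
- manip.get_width(): finger opening in m.
- manip.get_grip_force(): force on a finger pad.
Only numpy, scipy, OpenCV 4.12 (cv2) and the standard library are available. Lean on these libraries where they do the work, as an engineer would, in place of code of your own. Each camera call takes 0.05 s, during which the arm holds its last target. There are 200 camera calls.

## Working session

There is one attempt and no reset: what is moved stays moved. The work goes in short steps, each a Python script; the robot and the scene stay as the last script left them, time stands still between calls to the robot, and variables do not carry over. Pictures are saved under pics/ and viewed, at most 10 in all, crops included, and the job is handed in when it is done.

```bash
mkdir -p pics; python3 - <<'E'
from rig import manip
import cv2,numpy as np,pickle
for n in("top","side","wrist"):
    p=manip.get_position();r=manip.get_ee_rot()
    c=manip.camera(n);c['p']=p;c['r']=r
    pickle.dump(c,open(f'{n}0.pkl','wb'))
    cv2.imwrite(f'pics/{n}0.png',c['image'][:,:,::-1])
    print(n,c['fx'],c['cx'],c['cy'],np.round(c.get('cam_to_world',c.get('mount')),3).tolist())
print(manip.get_time(),p,r)
E
```

```text
top 573.5278174188793 322.53833955471333 245.08263816563687 [[0.0, -0.997, 0.079, 0.546], [-1.0, -0.002, -0.015, -0.003], [0.015, -0.079, -0.997, 0.985], [0.0, 0.0, 0.0, 1.0]]
side 540.5723427006487 320.12518521970276 236.6201658910318 [[0.934, -0.227, 0.275, 0.386], [-0.357, -0.604, 0.712, -0.649], [0.004, -0.764, -0.646, 0.589], [0.0, 0.0, 0.0, 1.0]]
wrist 408.04061378573124 328.6493468192343 236.23731133576473 [[0.0, -0.952, -0.305, 0.078], [1.0, 0.0, -0.0, 0.001], [0.0, -0.305, 0.952, -0.119], [0.0, 0.0, 0.0, 1.0]]
0.15 [ 0.16227405 -0.6030871   0.25260881] [-3.11314800e+00 -4.11362088e-01  2.25399985e-04]
```

View pics/top0.png

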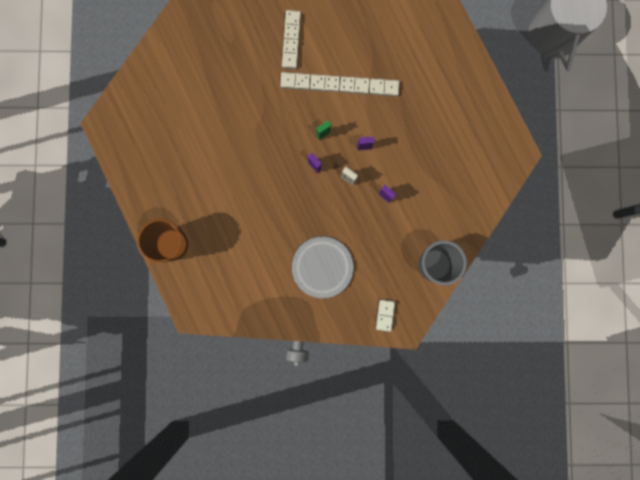

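View pics/side0.png

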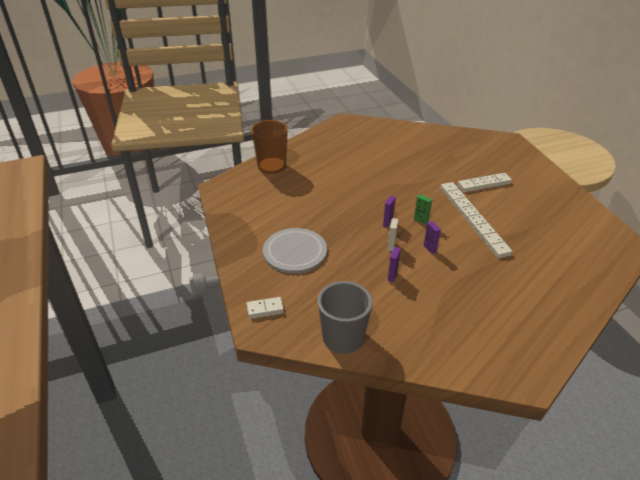

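Top view: the coaster (silver disc) is at (323,267), the cup at (442,262), the glass at (165,241), the knob at (296,353). The drawer edge runs from (178,333) to (417,349), with the lying domino at (386,315). The white standing domino is at (349,175), among purple ones at (315,162), (388,194), (366,143) and a green one at (323,130).

Things that could be taken for the coaster: the cup's round grey rim (442,262), the glass rim (165,241), and the grey stool or lamp at (578,8). I choose the flat disc at (323,267).

```bash
cat > vis.py <<'E'
import cv2,numpy as np
def ray(c,uv):
    T=np.array(c['cam_to_world']);uv=np.atleast_2d(uv).astype(float)
    d=np.c_[(uv[:,0]-c['cx'])/c['fx'],(uv[:,1]-c['cy'])/c['fy'],np.ones(len(uv))]@T[:3,:3].T
    return T[:3,3],d
def plane(c,uv,z):
    o,d=ray(c,uv);return o+d*((z-o[2])/d[:,2])[:,None]
def tri(c1,p1,c2,p2):
    A=[];b=[]
    for c,p in((c1,p1),(c2,p2)):
        o,d=ray(c,p);d=d[0]/np.linalg.norm(d[0]);P=np.eye(3)-np.outer(d,d);A.append(P);b.append(P@o)
    x,*_=np.linalg.lstsq(np.vstack(A),np.hstack(b),rcond=None);return x,np.linalg.norm(np.vstack(A)@x-np.hstack(b))
def blob(c,seed,f):
    hsv=cv2.cvtColor(c['image'],cv2.COLOR_RGB2HSV);m=f(hsv).astype(np.uint8)
    m=cv2.morphologyEx(m,cv2.MORPH_CLOSE,np.ones((5,5)))
    n,l=cv2.connectedComponents(m);m=(l==l[seed[1],seed[0]]).astype(np.uint8)
    k=max(cv2.findContours(m,cv2.RETR_EXTERNAL,cv2.CHAIN_APPROX_NONE)[0],key=cv2.contourArea);return k[:,0]
steel=lambda h:(h[...,1]<60)&(h[...,2]>90)
wood=lambda h:(h[...,0]<20)&(h[...,1]>80)
def edge_pts(c,cols):
    m=wood(cv2.cvtColor(c['image'],cv2.COLOR_RGB2HSV))
    return np.array([(u,np.nonzero(m[:400,u])[0].max()+.5) for u in cols])
def fitline(P):
    return np.array(cv2.fitLine(P[:,:2].astype(np.float32),cv2.DIST_HUBER,0,.01,.01)).ravel()
E
python3 - <<'E'
import pickle;from vis import *
t=pickle.load(open('top0.pkl','rb'));s=pickle.load(open('side0.pkl','rb'))
kt=blob(t,(323,267),steel);ks=blob(s,(295,250),steel)
et=cv2.fitEllipse(kt);es=cv2.fitEllipse(ks);print(et,es)
print('coaster',tri(t,et[0],s,es[0]))
print('corner',tri(t,(417,349),s,(239,352)), 'Lcorner',tri(t,(178,333),s,(200,187)))
for z in(0,.007):
  P=plane(t,kt,z);print(z,cv2.minEnclosingCircle(P[:,:2].astype(np.float32)))
e=edge_pts(t,range(190,410,4));print(e[::6].tolist())
P=plane(t,e,0);l=fitline(P);print('edge',l,'resid',np.abs((P[:,:2]-l[2:])@[-l[1],l[0]]).max())
print('side coaster z.007',plane(s,[es[0]],.007),'knob tri',tri(t,(296,355),s,(199,284)),plane(t,[(296,353)],-.064))
for n,p in dict(std=(349,180),pur=(386,198),pur2=(315,165),lie=(386,315)).items():print(n,plane(t,[p],0.0)[0])
E
```

```text
((322.3039855957031, 266.8852233886719), (61.10706329345703, 61.458045959472656), 84.81876373291016) ((294.1800231933594, 249.854248046875), (43.69961166381836, 63.53352737426758), 85.97261047363281)
coaster (array([ 0.5861158 , -0.01674261,  0.00114457]), np.float64(0.0015526641014926067))
corner (array([ 0.4484325 , -0.17973243, -0.00645293]), np.float64(0.0021040482523816332)) Lcorner (array([ 0.47604071,  0.229059  , -0.00797987]), np.float64(0.0024942556281468253))
0 ((0.5875329375267029, -0.01693885587155819), 0.05357798561453819)
0.007 ((0.5872398018836975, -0.01683833822607994), 0.05319772660732269)
[[190.0, 333.5], [214.0, 335.5], [238.0, 336.5], [262.0, 338.5], [286.0, 339.5], [310.0, 341.5], [334.0, 343.5], [358.0, 344.5], [382.0, 346.5], [406.0, 348.5]]
edge [0.0683136  0.9976639  0.46158898 0.02407344] resid 0.0014530180081401556
side coaster z.007 [[ 0.58306252 -0.02280432  0.007     ]] knob tri (array([ 0.42942444,  0.02970517, -0.0660854 ]), np.float64(0.0015361939229925846)) [[ 0.43429997  0.02946745 -0.064     ]]
std [ 0.73840554 -0.06341729  0.        ]
pur [ 0.70697456 -0.12761703  0.        ]
pur2 [ 0.76465235 -0.00425066  0.        ]
lie [ 0.50511867 -0.12591975  0.        ]
```

```bash
python3 -c "
import cv2
i=cv2.imread('pics/top0.png')[225:370,250:430];cv2.imwrite('pics/topcrop.png',cv2.resize(i,None,fx=4,fy=4,interpolation=2))"
```

```text
(no output)
```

View pics/topcrop.png

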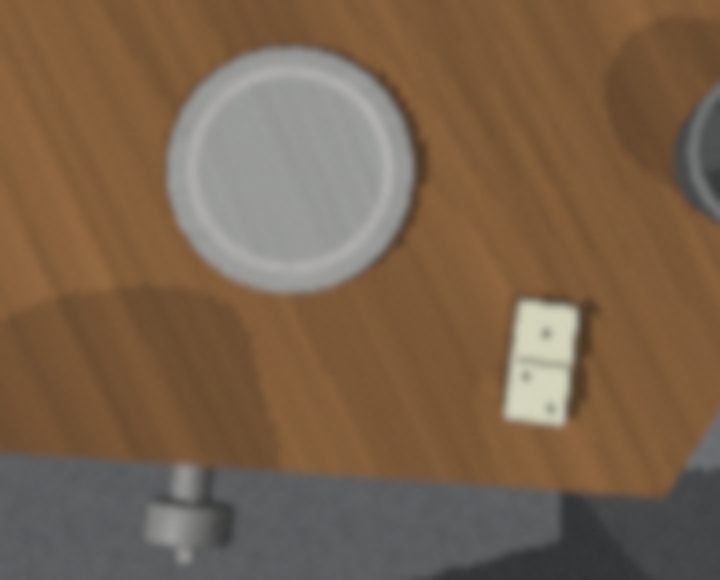

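The crop confirms the flat steel coaster at top-view pixel (322,267), with the knob head at (297,356). Next is a closer wrist view with the tool turned to the pushing direction.

```bash
cat >> vis.py <<'E'
from scipy.spatial.transform import Rotation as R
def down(d):
    x=np.array([d[0],d[1],0.]);x/=np.linalg.norm(x);z=np.array([0,0,-1.]);return R.from_matrix(np.c_[x,np.cross(z,x),z]).as_rotvec()
def wrist(manip,name):
    p=manip.get_position();r=manip.get_ee_rot();c=manip.camera('wrist')
    T=np.eye(4);T[:3,:3]=R.from_rotvec(r).as_matrix();T[:3,3]=p;c['cam_to_world']=T@np.array(c['mount'])
    cv2.imwrite(f'pics/{name}.png',c['image'][:,:,::-1]);import pickle;pickle.dump(c,open(name+'.pkl','wb'));return c
n_=np.array([.9977,-.0683]);
E
python3 - <<'E'
from rig import manip;from vis import *
tgt=np.array([.462,.0262])+.0175*n_;d=tgt-[.587,-.017];print(tgt,d)
manip.move_to([.50,0.005,.25],down(d))
wrist(manip,'w1');manip.command_gripper(.06)
print(manip.get_time(),manip.get_joint_positions(),manip.get_width(),manip.get_position())
E
```

```text
[0.47945975 0.02500475] [-0.10754025  0.04200475]
3.0417 [-1.40286462e-02  2.44142006e-01  1.90465517e+00 -1.52559174e-07
  9.92881698e-01 -1.21220012e+00] 0.06018305437673819 [0.4999974  0.00488639 0.24996526]
```

View pics/w1.png

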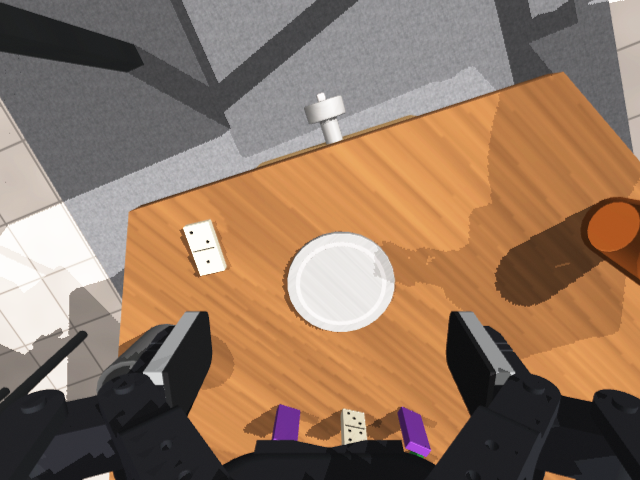

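The wrist view shows the coaster at (341,282), the drawer edge from (132,211) to (562,72), and the knob head at (325,108). The standing dominoes are along the bottom at about (285-415,430), and the glass is at the right.

```bash
python3 - <<'E'
import pickle;from vis import *
t=pickle.load(open('top0.pkl','rb'));w=pickle.load(open('w1.pkl','rb'))
kt=blob(t,(323,267),steel);kw=blob(w,(341,282),lambda h:(h[...,1]<70)&(h[...,2]>120))
et=cv2.fitEllipse(kt);ew=cv2.fitEllipse(cv2.convexHull(kw));print(ew)
print('coaster',tri(t,et[0],w,ew[0]))
print('R',tri(t,(417.5,349),w,(132,210.5)),'L',tri(t,(178,333),w,(562,72)))
print('knob',tri(t,(297,356),w,(326,108)))
for z in(-.006,0):
  print(z,'edge corners',plane(w,[(132,210.5),(562,72)],z).tolist(),'coaster',plane(w,[ew[0]],z+.007),plane(t,[et[0]],z+.007),'top corners',plane(t,[(417.5,349),(178,333)],z).tolist())
  print('doms',plane(w,[(275,437),(345,440),(425,455)],z).tolist(),'knob w',plane(w,[(326,108)],z-.064+.0))
E
```

```text
((340.6204528808594, 281.5009460449219), (99.8849868774414, 107.25138854980469), 84.83113861083984)
coaster (array([ 0.5872901 , -0.01735502, -0.00349352]), np.float64(0.0003801771764970807))
R (array([ 0.44721871, -0.18134841, -0.01501344]), np.float64(0.0016836357430341108)) L (array([ 0.47476385,  0.22891946, -0.00708222]), np.float64(0.0006823833759103746))
knob (array([ 0.42869516,  0.02823866, -0.06764775]), np.float64(0.0007298058778315323))
-0.006 edge corners [[0.44781002675486803, -0.17580457128086366, -0.006000000000000005], [0.47500544772507275, 0.22803782943238907, -0.006000000000000005]] coaster [[ 0.58528779 -0.01701259  0.001     ]] [[ 0.58718225 -0.01703313  0.001     ]] top corners [[0.4470158193318168, -0.18021497341224213, -0.006000000000000005], [0.4744458679094779, 0.2289568961585716, -0.006000000000000005]]
doms [[0.7422635566267186, -0.15724226423964185, -0.006000000000000005], [0.7755759672195938, -0.08400775547745612, -0.006000000000000005], [0.8300833738195212, -0.00484641727738859, -0.006000000000000005]] knob w [[ 0.42885967  0.02871172 -0.07      ]]
0 edge corners [[0.4474867586554267, -0.17248138436729663, 0.0], [0.4742475576957652, 0.22490703412034177, 0.0]] coaster [[ 0.58271954 -0.0162122   0.007     ]] [[ 0.58693268 -0.0169464   0.007     ]] top corners [[0.44761703419725496, -0.17914042360234694, 0.0], [0.4748809321663567, 0.2275529904549047, 0.0]]
doms [[0.737234497741798, -0.15421572968228817, 0.0], [0.770014528115362, -0.08215161366989285, 0.0], [0.8236508279846961, -0.0042553874758869265, 0.0]] knob w [[ 0.42884223  0.02875847 -0.064     ]]
```

```bash
python3 - <<'E'
from rig import manip;from vis import *
C=np.array([.5865,-.017]);T=np.array([.461,.0257])+.0175*n_;d=T-C;L=np.linalg.norm(d);u=d/L;o=down(u)
s=C-u*.078
manip.move_to([*s,.12],o);manip.servo_line([*s,.026],rate=.12)
f0=np.array(manip.get_contact_force());print('f0',f0)
z=.026
while z>-.004:
    z-=.0015;manip.servo_line([*s,z],rate=.03);f=np.array(manip.get_contact_force())
    if f[2]-f0[2]>2: break
p=manip.get_position();print('touch',z,p,f,manip.get_time())
z=p[2]+.003;manip.servo_line([*s,z],rate=.05)
wrist(manip,'w2');print(manip.get_position(),manip.get_contact_force(),manip.get_time(),s,u,L)
E
```

```text
f0 [-0.05652557 -0.81663291  0.66941239]
touch 0.015499999999999991 [ 0.659455   -0.04499276  0.01694939] [-4.75323508e+00  8.34433408e-03  1.33172033e+01] 6.5833
[ 0.65931123 -0.04499836  0.01987183] [ 0.52076659 -0.40092714  0.31544065] 6.8833 [ 0.65931206 -0.04497149] [-0.93348794  0.35860879] 0.11573823867946584
```

View pics/w2.png

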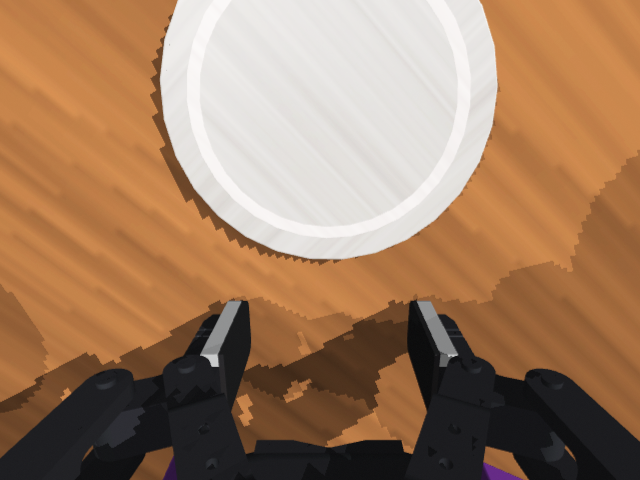

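The coaster (centre column about 329) lies centred between the open fingers (inner edges at columns 248 and 408), so they can cradle it. I will push most of the way and then measure.

```bash
python3 - <<'E'
from rig import manip;from vis import *
C=np.array([.5865,-.017]);T=np.array([.461,.0257])+.0175*n_;u=(T-C)/np.linalg.norm(T-C)
z=manip.get_position()[2]
manip.servo_line([*(C-u*.058),z],rate=.06)
manip.servo_line([*(T-u*.069),z],rate=.04);print(manip.get_contact_force())
c=wrist(manip,'w3');print(manip.get_time(),manip.get_position())
import pickle;t=manip.camera('top');pickle.dump(t,open('top3.pkl','wb'));cv2.imwrite('pics/top3.png',t['image'][:,:,::-1])
E
```

```text
[ 1.04556772 -0.84272841 -0.49680511]
10.1833 [ 5.42963147e-01 -2.57523239e-04  1.98548239e-02]
```

View pics/w3.png

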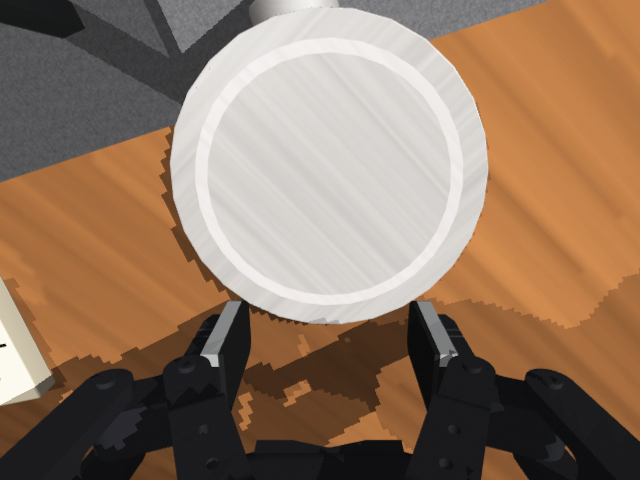

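View pics/top3.png

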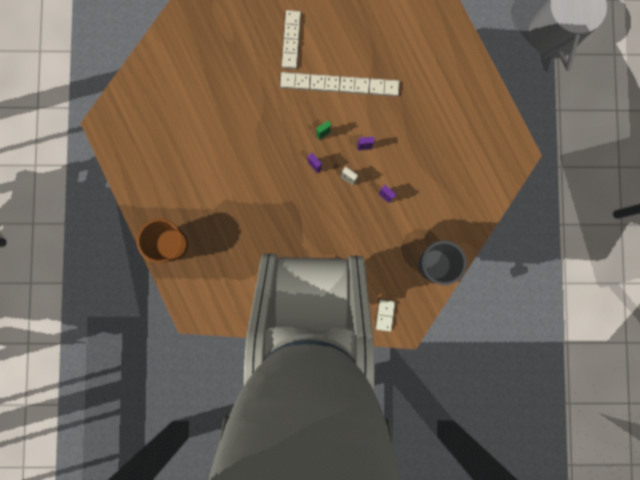

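The wrist view shows the coaster seated on both fingertips, at (330,165), with the knob under its far rim at (295,8). The drawer edge is visible on both sides, from (0,182) to (165,128) and from (435,38) to (550,0). In the top view the arm hides the coaster and everything else is undisturbed. I will measure the remaining overhang from the wrist view.

```bash
cat >> vis.py <<'E'
def measure(c,seed,cols):
    k=blob(c,seed,lambda h:(h[...,1]<45)&(h[...,2]>150));hull=cv2.convexHull(k)
    e=cv2.fitEllipse(hull);zs=np.linspace(-.02,.02,81)
    dia=[]
    for z in zs:
        q=cv2.fitEllipse(plane(c,hull[:,0],z)[:,:2].astype(np.float32)*1000);dia.append(np.mean(q[1])/1000)
    zt=zs[np.argmin(abs(np.array(dia)-.105))]
    m=wood(cv2.cvtColor(c['image'],cv2.COLOR_RGB2HSV))
    E=np.array([(u,np.nonzero(m[:,u])[0].min()-.5) for u in cols])
    for z in(zt,-.001,.002):
        q=cv2.fitEllipse(plane(c,hull[:,0],z)[:,:2].astype(np.float32)*1000);cc=np.array(q[0])/1000
        P=plane(c,E,z-.007);l=fitline(P);n=np.array([l[1],-l[0]]);n*=np.sign(n[0])
        print('ztop',z,'dia',q[1],'c',cc,'edge n',n,'pt',l[2:],'resid',abs((P[:,:2]-l[2:])@n).max(),'inset',(cc-l[2:])@n,'overhang',.0525-(cc-l[2:])@n,'along',cc@[-n[1],n[0]])
E
python3 - <<'E'
import pickle;from vis import *
c=pickle.load(open('w3.pkl','rb'))
measure(c,(330,165),list(range(5,150,5))+list(range(450,540,5)))
for z in (-.064,-.07): print('knob mid',plane(c,[(295,8)],z))
E
```

```text
ztop 0.005500000000000001 dia (103.87133026123047, 105.7441635131836) c [0.49275519 0.01823628] edge n [ 0.9977486  -0.06706489] pt [0.45926252 0.00716143] resid 0.00015916232494774234 inset 0.03267452919866518 overhang 0.019825470801334816 along 0.0512417992051096
ztop -0.001 dia (108.91804504394531, 110.88186645507812) c [0.49385101 0.01781163] edge n [ 0.9977486  -0.06706489] pt [0.45875752 0.00624656] resid 0.00016650172904283155 inset 0.03423887399394825 overhang 0.018261126006051745 along 0.050891592653351386
ztop 0.002 dia (106.58879089355469, 108.5106201171875) c [0.49334525 0.01800762] edge n [ 0.9977486  -0.06706477] pt [0.4589906  0.00666881] resid 0.00016311766186290544 inset 0.03351686093654644 overhang 0.018983139063453558 along 0.05105316674575511
knob mid [[ 0.42637666  0.02782957 -0.064     ]]
knob mid [[ 0.42508318  0.02785475 -0.07      ]]
```

```bash
python3 - <<'E'
from rig import manip;from vis import *
import pickle
p=np.array(manip.get_position());manip.servo_line(p+[-.0150,.0065,0],rate=.03)
c=wrist(manip,'w4');measure(c,(330,165),list(range(5,150,5)))
u=np.array([-.9335,.3586,0])
p=np.array(manip.get_position());manip.servo_line(p-u*.025,rate=.08)
manip.servo_line(p-u*.025+[0,0,.2],rate=.15)
manip.move_to([.50,-.02,.25],manip.get_ee_rot())
c=wrist(manip,'w5');print(manip.get_time(),manip.get_contact_force())
E
```

```text
ztop 0.02 dia (92.70336151123047, 159.70785522460938) c [0.47072836 0.00576954] edge n [ 0.99763703 -0.06870487] pt [ 0.454551   -0.04285188] resid 0.00014764241406948627 inset 0.012798596347269495 overhang 0.039701403652730505 along 0.038097240107142626
ztop -0.001 dia (109.02201080322266, 187.82139587402344) c [0.47349799 0.00087955] edge n [ 0.99764395 -0.06860414] pt [ 0.45370588 -0.06660029] resid 0.0001623463395146831 inset 0.01511608115467171 overhang 0.03738391884532829 along 0.033361403376707136
ztop 0.002 dia (106.69078063964844, 183.80514526367188) c [0.47310233 0.00157812] edge n [ 0.9976439 -0.0686051] pt [ 0.45373213 -0.06456055] resid 0.0001590194267000076 inset 0.014787104148219016 overhang 0.03771289585178098 along 0.03403163110373532
13.325 [0.52498619 0.34287904 0.05174235]
```

View pics/w5.png

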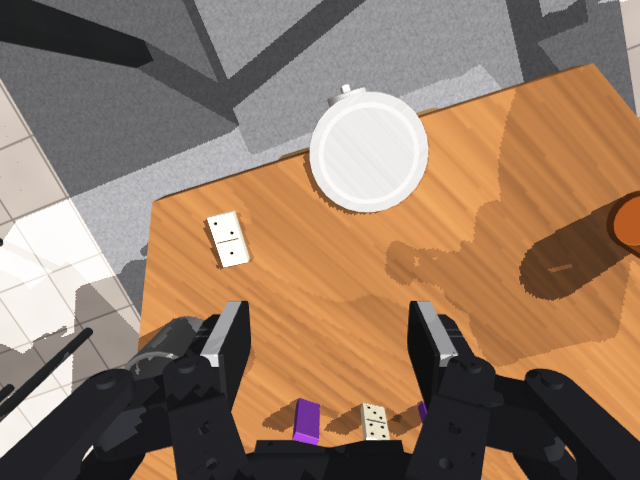

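The coaster is now at (369,152), hanging over the edge with the knob tip just past its rim at (347,92). All the other things are untouched. I will check this in numbers.

```bash
python3 - <<'E'
import pickle;from vis import *
c=pickle.load(open('w5.pkl','rb'))
h=cv2.cvtColor(c['image'],cv2.COLOR_RGB2HSV);print(h[100:200:20,369].tolist(),h[80,369],h[97,340])
# circle by Hough on the coaster, refined by ellipse of a bright mask
k=blob(c,(369,152),lambda h:(h[...,1]<45)&(h[...,2]>205))
e=cv2.fitEllipse(cv2.convexHull(cv2.morphologyEx(cv2.drawContours(np.zeros((480,640),np.uint8),[k[:,None]],-1,1,-1),cv2.MORPH_OPEN,np.ones((25,25))).nonzero() and k));print(e,k.min(0),k.max(0))
m=wood(h);E=np.array([(u,np.nonzero(m[:,u])[0].min()-.5) for u in list(range(165,280,5))+list(range(450,585,5))])
kn=(347,92)
for z in(-.006,-.002):
    q=plane(c,k,z+.007)[:,:2].astype(np.float32);q=cv2.fitEllipse(cv2.convexHull(q*1000));cc=np.array(q[0])/1000
    P=plane(c,E,z);l=fitline(P);n=np.array([l[1],-l[0]]);n*=np.sign(n[0]);t=np.array([-n[1],n[0]])
    K=plane(c,[(153,200),(594,64)],z)[:,:2]
    print(z,q[1],cc,'resid',abs((P[:,:2]-l[2:])@n).max(),'overhang',.0525-(cc-l[2:])@n,'along c',cc@t,'corners mid',(K@t).mean(),np.ptp(K@t),'knobtip',plane(c,[kn],z-.064)[0,:2]@t)
E
```

```text
[[15, 4, 240], [8, 4, 240], [10, 3, 239], [8, 4, 234], [15, 4, 239]] [120   3 157] [ 13   9 208]
((367.45953369140625, 149.05430603027344), (117.5398178100586, 126.94666290283203), 173.6967315673828) [310  84] [427 211]
-0.006 (103.9054183959961, 110.63277435302734) [0.47576663 0.02537306] resid 0.0005704107853162936 overhang 0.03566332357102921 along c 0.05694513062059207 corners mid 0.05697476704633547 0.4083890893109029 knobtip 0.05713905602308902
-0.002 (102.84510803222656, 109.82460021972656) [0.47506091 0.02514648] resid 0.0005643219454370967 overhang 0.03602586020201652 along c 0.05667212950563362 corners mid 0.05674512949596956 0.4040394320466574 knobtip 0.05694135871775958
```

```bash
python3 - <<'E'
import pickle;from vis import *
c=pickle.load(open('w5.pkl','rb'));h=cv2.cvtColor(c['image'],cv2.COLOR_RGB2HSV)
k=blob(c,(369,152),lambda h:(h[...,1]<45)&(h[...,2]>205));k=k[~((k[:,1]<112)&(k[:,0]<375))]
m=wood(h);E=np.array([(u,np.nonzero(m[:,u])[0].min()-.5) for u in list(range(165,280,5))+list(range(450,585,5))])
for z in(-.006,-.002):
    q=cv2.fitEllipse(plane(c,k,z+.007)[:,:2].astype(np.float32)*1000);cc=np.array(q[0])/1000
    P=plane(c,E,z);l=fitline(P);n=np.array([l[1],-l[0]]);n*=np.sign(n[0]);t=np.array([-n[1],n[0]])
    print(z,q[1],cc,'overhang',.0525-(cc-l[2:])@n,'along',cc@t)
E
```

```text
-0.006 (104.49067687988281, 104.90562438964844) [0.47750183 0.02533195] overhang 0.03392922954320435 along 0.05701945617276181
-0.002 (103.35663604736328, 103.76707458496094) [0.47695312 0.0251335 ] overhang 0.034136971333699445 along 0.056784971794283594
```

```bash
python3 -c "
from rig import manip
print(manip.sign_off(),manip.get_time())"
```

```text
the job is handed in; nothing more can be done
the job is handed in; nothing more can be done
```

I pushed the coaster flat to the drawer edge and handed the job in: by my last camera measurement it hangs about 34 mm past the edge (35 mm asked), centred on the knob to within about 1 mm, with nothing else seen to have moved and about 13 s of the 42 s used.

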